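# Load the crown tray onto the middle rails of the drying rack

### The job

Pick up the crown tray by its upright handle and slide it level onto the empty middle rail pair of the drying rack, between the two trays already there. Keep sliding gently until you feel its rear edge bear on the sprung stop at the back, press it home with about 6 N and never force it, then let go and leave it lying on both middle rails with its rear edge still against the stop. Leave the plaster jaw model and the yellow-lidded wax jar where they stand.

Things in the scene. Friction and masses are not known exactly. Their poses are not given: they have to be found in the camera images.
- tray: Loose flat steel tray, six small white crowns on it, 0.18 to 0.28 kg. Plate 90 (x) by 110 (y) by 4 mm; crowns reach 20 mm above its underside. Origin on the underside, under the plate's centre; +x points to the rear edge, 45 mm away, which enters the rack first; z up. A flat neck leads forward (-x) to the upright black handle. Centre of mass 95 mm behind the handle.
- tray_handle (a point): Grasp point in the tray's upright black handle block, which is 40 mm long (tray x), 12 mm thick (tray y) and 46 mm high above the tray's underside. The point is on its centre line, 30 mm above the tray's underside and 111 mm in front (-x) of the plate's centre. Axes as the tray: pinch it across y.
- tray_rear (a point): Middle of the tray's rear edge, level with its underside; axes as the tray.
- rack: Fixed aluminium drying rack, open to the front (-x): base 136 (x) by 142 (y) mm, four corner posts, 124 mm deep over the posts, top at 158 mm. Origin under its centre, on the worktop; +x into the rack. 116 mm clear between left and right posts. Three pairs of angle rails; the lowest (ledges' tops at 30 mm) and the highest (at 128 mm) hold fixed trays, flush with the mouth.
- middle_rails: Empty middle pair of angle rails, fixed in the rack, 70 to 86 mm above the worktop. Origin at the mouth (front ends of the ledges), midway between them, level with the ledges' tops; +x into the rack, z up. Ledges 124 mm long, 10 wide, 5 thick; upright outer flanges, 14 mm high, 116 mm apart (3 mm side play each way). Guide plates flare out and down for 16 mm before the mouth.
- model_upper: Loose plaster upper-jaw model, 55x63x21 mm, bystander; origin under its centre.
- wax_jar: Loose jar with yellow lid, 45 mm across, 42 mm high, bystander; origin under its centre.
- rails_rear (a point): Midpoint between the rear ends of the middle ledges, 124 mm behind the mouth, level with their tops. In front of it, 72 to 106 mm behind the mouth, is a sprung rubber stop pad, 44 mm wide, centred; place not measured, feel for it. Yields to +x by 4 N/mm (plus 0.1 N per mm/s), at most 12 mm. 6 N seats the tray; 4 N is too little, over 9 N is forcing. Let go compressed, it pushes the tray out.
- articulator_middle (a point): A fixed obstacle, not to be handled: the jaw articulator between tray and rack. The point lies on the worktop under its middle; it covers about 200 (x) by 190 (y) mm round it and its pin reaches 310 mm high. Carry the tray round its robot side, high and drawn in. Also in the way: a flat instrument case, 37 mm high, next to it on the rack's side; lamps and shelf beyond x = 0.65 m.

How it is judged:
On the way, in this order (a step that is already met when the one before it is completed fails the run):
1. the tray has been lifted clear of the worktop, level (height (world z) of tray_rear above 0.03 m and angle between tray's own z axis and vertical below 0.3 rad), for 0.1 s.
2. the tray's rear edge, between the middle rails, presses on the sprung stop with more than 4 N (contact force between tray and stop_pad_c0 above 4 N and z of tray_rear in the frame of middle_rails between -0.004 and 0.01 m), for 0.1 s.
At the end, for the whole second after the job is handed in: The tray lies at rest on both middle rails (within 3 mm of their height, tilt under 0.05 rad, in line with the rails within 0.1 rad) with its rear edge against the sprung stop (gap under 3 mm), released (x of stop_pad_c0 in the frame of tray_rear below 0.006 m and x of tray_rear in the frame of middle_rails above 0.06 m and z of tray_rear in the frame of middle_rails between -0.003 and 0.003 m and z of tray in the frame of middle_rails between -0.003 and 0.003 m and angle between the x axis of tray and the x axis of middle_rails, either way round below 0.1 rad and angle between tray's own z axis and vertical below 0.05 rad and linear speed of tray below 0.01 m/s); the robot touches nothing.
It fails at once if the tray is forced against the sprung stop (over 9 N) (contact force between tray and stop_pad_c0 above 9 N).
It fails at once if the tray is forced against the rails or the rack (over 25 N) (contact force between tray and middle_rails above 25 N or contact force between tray and rack above 25 N).
It fails at once if the tray is tipped over (angle between tray's own z axis and vertical above 0.6 rad).
It fails at once if the plaster model is moved (distance of model_upper from where it was at the start of the episode above 0.015 m).
It fails at once if the wax jar is moved (distance of wax_jar from where it was at the start of the episode above 0.015 m).
It also fails if it takes over 67 s, if anything falls off the work surface, if the arm or the gripper's body presses on something with over 40 N, if the wrist force passes 120 N, or if a joint passes its speed limit or range.

### The arm

A 6-joint arm with a two-finger parallel gripper is mounted at the origin on a cart in front of the work surface, level with it; the furniture and walls round the work are solid. World frame = base frame: x ahead of the robot, y to its left, z up, the work surface at z = 0. Lengths are in m, angles in rad, forces in N, time in s.
With the tool pointing down it reaches from about 0.3 to 0.775 m from the base axis. Payload 14.6 kg.
Tool frame: the origin (TCP) lies between the finger pads; the fingertips stand ctrl.tip_extent ahead of it and the grasp point (between the pads) lies 3 mm ahead of it (ctrl.tip_extent is the distance from the TCP to the fingertips, in m); z points along the fingers, y is the line along which they close (so a half turn about z gives the same grasp; the last joint's range is limited). The gripper opens to 94 mm and grips with 3 to 60 N. Pads are 16 mm wide; open, the fingers measure 119 mm over their backs; the gripper's body (75 mm by 177 mm) begins 78 mm behind the grasp point.
Start: joints at [-1.224, 0.3, 1.521, -0, 1.321, -0.067], TCP at [0.221, -0.504, 0.227] pointing down, gripper open.
Joint ranges: [-3.03, 3.03], [-0.79, 2.21], [0.23, 2.52], [-1.04, 4.18], [0, 3.07], [-2.55, 2.55]. Speed limits (rad/s): [2.22, 2.22, 2.57, 3.14, 3.14, 3.14].

### API

Orientations are given as [roll, pitch, yaw] about the fixed x, y, z axes, in that order (R = Rz(yaw) Ry(pitch) Rx(roll)).
In Python, from station import ctrl, eyes gives the robot as it stands. The module is installed in compiled form; this text tells all that it offers.
- The arm moves only by the shell command python3 -m crank 'ROWS' [OPENING] [FORCE]. ROWS is a JSON list of rows, 1 to 10 of them, each of 6 numbers: dx, dy, dz in m, then a rotation vector rx, ry, rz in rad; each row shifts and turns the commanded pose from where the row before left it, along the tool's axes as they then stand; what a row does not reach is not made up. A row lasts 1/10 s, in which the tool goes at most 0.05 m and 0.15 rad, less where a joint would pass 70% of its speed; a pose out of reach is approached as far as the arm can. OPENING is the finger opening in m, set as the command begins (- or left out keeps the last). The fingers move at their own pace and stop on an object; FORCE is the grip in N (left out, the last holds). Time passes only in rows, so rows that do not move let the fingers close. It prints the time, the measured TCP pose, the force, the opening and the grip force at its end.
- ctrl.get_obs(): the state, without advancing time (a new reading comes with each control period).
- eyes.camera(name): name is "side" or "top" or "wrist"; returns a dict with "pixels" (480x640x3 uint8, blue, green, red), "fx", "fy", "cx", "cy" (pixels), "extrinsics" (4x4, takes a point from camera to world coordinates). Camera axes: x right, y up, looking along -z (the intrinsics and any distortion apply to the point x, -y, -z); pixel columns grow to the right and rows downward; lengths in m; the calibration is good to about 2 mm. A picture is of the moment at which its call begins. There is no depth.
- ctrl.hand_in(): hands the job in; it is judged then, once.
The state is a dict: "time_s": time; "qpos": joint angles; "joint_vel": joint speeds; "tau": joint torques, N m; "ee_pos": TCP position; "eef_rot": TCP orientation; "force": force on the tool from outside, world axes, zero at the start; "moment": the same for the moment, N m; "grip_width": finger opening in m; "grip_force": force on a finger pad.
Only numpy, scipy, OpenCV 4.12 (cv2) and the standard library are available. Lean on these libraries where they do the work, as an engineer would, in place of code of your own. Each camera call takes 0.05 s, during which the arm holds its last target. There are 200 camera calls.

## Working session

There is one attempt and no reset: what is moved stays moved. The work goes in short steps, Python scripts to look and compute and a shell command to move; the robot and the scene stay as the last step left them, time stands still between calls to the robot, and variables do not carry over. Pictures are saved under pics/ and viewed, at most 10 in all, crops included, and the job is handed in when it is done.

```bash
mkdir -p pics; python3 - <<'E'
from station import ctrl, eyes
import cv2,pickle,numpy as np
np.set_printoptions(precision=4,suppress=True)
o=ctrl.get_obs();print({k:o[k] for k in('time_s','ee_pos','eef_rot','force','grip_width')},ctrl.tip_extent)
d={}
for n in("side","top","wrist"):
    c=eyes.camera(n);d[n]=c;cv2.imwrite(f"pics/{n}0.png",c["pixels"]);print(n,[c[k] for k in("fx","fy","cx","cy")],c.keys());print(c["extrinsics"])
pickle.dump(d,open("c0.pkl","wb"))
E
```

```text
{'time_s': 0.0, 'ee_pos': array([ 0.2211, -0.5034,  0.2269]), 'eef_rot': array([-3.1404, -0.0001,  0.4138]), 'force': array([ 0.6092, -0.3149, -0.1559]), 'grip_width': 0.09397284229561761} 0.022
side [603.1536162256627, 603.1536162256627, 328.4747917067252, 234.2518440224137] dict_keys(['pixels', 'fx', 'fy', 'cx', 'cy', 'extrinsics'])
[[ 0.9817  0.1475 -0.1202  0.3345]
 [-0.1903  0.7689 -0.6104 -1.184 ]
 [ 0.0024  0.6222  0.7829  1.5185]
 [ 0.      0.      0.      1.    ]]
top [447.0907748418885, 447.0907748418885, 319.15092239398626, 234.09047530973052] dict_keys(['pixels', 'fx', 'fy', 'cx', 'cy', 'extrinsics'])
[[-0.0179  0.9935 -0.1121  0.4186]
 [-0.9998 -0.0181 -0.0008 -0.0635]
 [-0.0028  0.1121  0.9937  1.536 ]
 [ 0.      0.      0.      1.    ]]
wrist [413.7695191715688, 413.7695191715688, 317.4404855742449, 233.644379859141] dict_keys(['pixels', 'fx', 'fy', 'cx', 'cy', 'extrinsics'])
[[ 0.4021  0.8884  0.2213  0.2861]
 [-0.9156  0.3903  0.0968 -0.4756]
 [-0.0004 -0.2416  0.9704  0.3838]
 [ 0.      0.      0.      1.    ]]
```

View pics/top0.png

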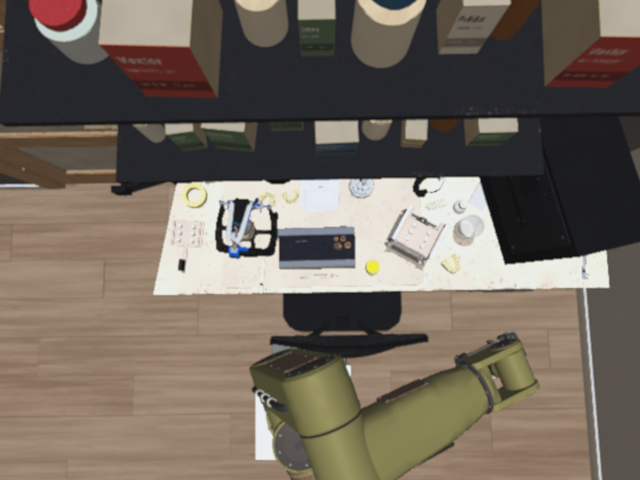

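View pics/side0.png

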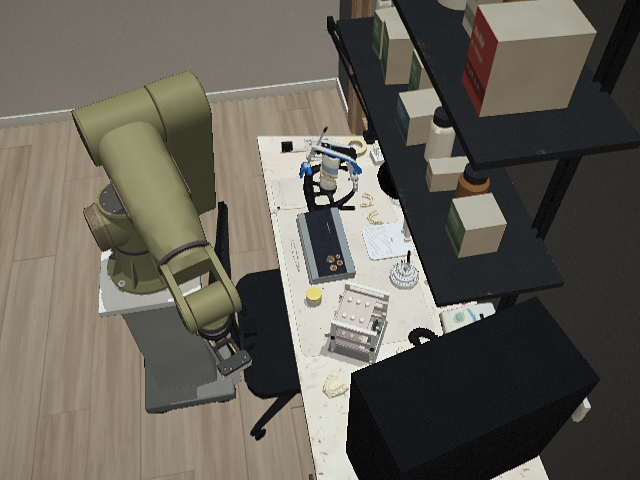

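The top view shows the tray at about (187,235) with its handle at (182,265). The rack is at (416,237), the jar at (373,267), the model at (452,264), and the articulator at (247,227). The side view shows the rack at (357,322) and the tray's handle at about (288,146). I'll enlarge the crops next.

```bash
python3 - <<'E'
import cv2,pickle,numpy as np
d=pickle.load(open("c0.pkl","rb"))
t=d["top"]["pixels"];s=d["side"]["pixels"]
z=lambda im,x,y,w,h:cv2.resize(im[y:y+h,x:x+w],(400,300),interpolation=cv2.INTER_CUBIC)
cv2.imwrite("pics/crops.png",np.vstack([np.hstack([z(t,155,205,80,60+15)[:300],z(t,376,195,80,75)]),np.hstack([z(s,270,125,60,45),z(s,310,275,100,90)])]))
E
```

```text
(no output)
```

View pics/crops.png

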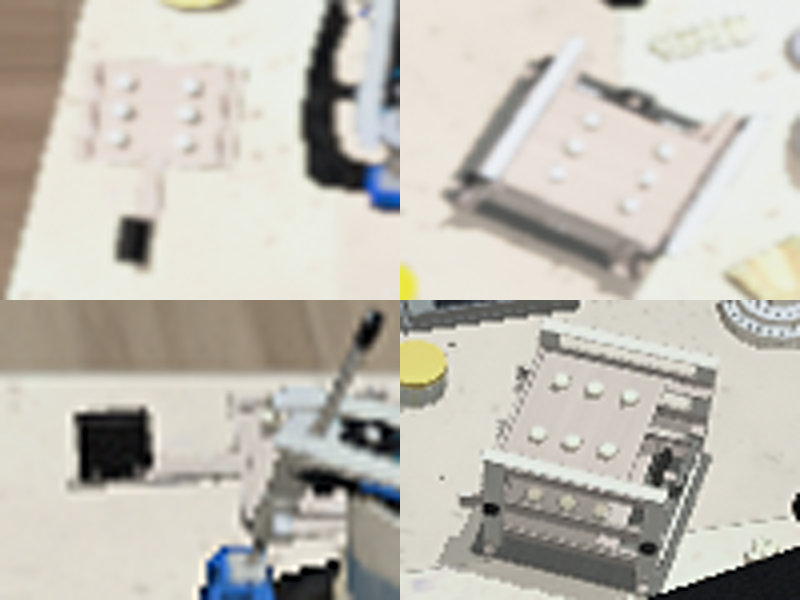

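Upper left of the crops: the tray with its black handle at about top px (181.5,264). Upper right: the rack, turned roughly 25° clockwise, with white top bars at about (403,222) and (448,240). I'll work out rough positions and view the wrist image.

```bash
cat > h.py <<'E'
import numpy as np
def ray(c,u,v):
    E=np.array(c["extrinsics"]);d=np.array([(u-c["cx"])/c["fx"],-(v-c["cy"])/c["fy"],-1.]);return E[:3,3],E[:3,:3]@d
def onz(c,u,v,z):
    p,d=ray(c,u,v);return p+d*(z-p[2])/d[2]
def proj(c,P):
    E=np.array(c["extrinsics"]);q=E[:3,:3].T@(np.asarray(P)-E[:3,3]);return np.array([c["cx"]-c["fx"]*q[0]/q[2],c["cy"]+c["fy"]*q[1]/q[2]])
E
python3 - <<'E'
import pickle,numpy as np,cv2
from h import *
np.set_printoptions(precision=4,suppress=True)
d=pickle.load(open("c0.pkl","rb"));t=d["top"]
# mouse crop: scale 5 (x),4 (y)
T=lambda x,y:(155+x/5-.4,205+y/4-.4); R=lambda x,y:(376+(x-400)/5-.4,195+y/4-.4)
for n,p,z in[("handle",T(133,240),.046),("tray fl",T(85,160),.004),("tray rl",T(100,62),.004),("tray rr",T(245,68),.004),("tray fr",T(230,165),.004)]:print(n,onz(t,*p,z))
for n,p,z in[("barL rear",R(572,40),.158),("barL front",R(492,175),.158),("barR rear",R(748,118),.158),("barR front",R(672,250),.158)]:print(n,onz(t,*p,z))
print("jar",onz(t,373,267,.042),"model",onz(t,452,264,.02),"art",onz(t,247,227,.05),"case",[onz(t,u,v,.037)[:2] for u,v in((279,228),(355,228),(355,268),(279,268))])
E
```

```text
handle [0.4929 0.399  0.046 ]
tray fl [0.5644 0.4462 0.004 ]
tray rl [0.6494 0.4375 0.004 ]
tray rr [0.6423 0.3369 0.004 ]
tray fr [0.5582 0.3463 0.004 ]
barL rear [ 0.6617 -0.3478  0.158 ]
barL front [ 0.5566 -0.2939  0.158 ]
barR rear [ 0.5982 -0.4546  0.158 ]
barR front [ 0.4966 -0.4027  0.158 ]
jar [ 0.4736 -0.2398  0.042 ] model [ 0.4797 -0.51    0.02  ] art [0.6147 0.1791 0.05  ] case [array([0.611, 0.073]), array([ 0.6063, -0.1838]), array([ 0.4715, -0.1802]), array([0.4761, 0.0741])]
```

View pics/wrist0.png

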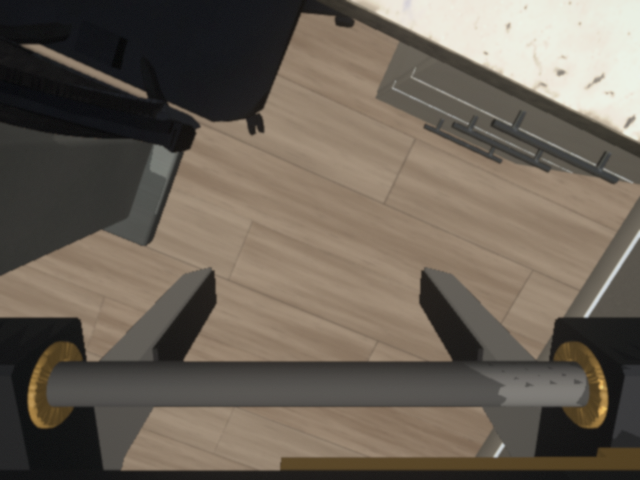

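The wrist view shows only the floor and drawers, not the rack, and the fingers point down the image. Image up is tool +x. I'll move to look into the rack mouth from the front.

```bash
python3 -m crank '[[0.03,-0.036,-0.003,0,0,0],[0.03,-0.036,-0.003,0,0,0],[0.03,-0.036,-0.003,0,0,0],[0.03,-0.036,-0.003,0,0,0],[0.03,-0.036,-0.003,0,0,0],[0.03,-0.036,-0.003,0,0,0]]'
python3 -m crank '[[0,0,0,0,0,0.148],[0,0,0,0,0,0.148],[0,0,0,0,0,0.148],[0,0,0,0,0,0.148],[0,0,0,0,0,0.148],[0,0,0,0,0,0.148]]'
python3 -m crank '[[0,0,0,0,0.14,0],[0,0,0,0,0.14,0],[0,0,0,0,0.14,0],[0,0,0,0,0.14,0],[0,0,0,0,0.14,0],[0,0,0,0,0,0],[0,0,0,0,0,0]]'
python3 - <<'E'
from station import ctrl, eyes
import cv2,pickle
c=eyes.camera("wrist");pickle.dump(c,open("w1.pkl","wb"));cv2.imwrite("pics/w1.png",c["pixels"]);print(c["extrinsics"])
E
```

```text
time_s: 0.75
ee_pos: [0.2991, -0.2316, 0.2455]
eef_rot: [3.141, -0.0, 0.413]
force: [0.5, -0.2, 0.8]
grip_width: 0.0938
grip_force: 0.0
time_s: 1.35
ee_pos: [0.299, -0.2333, 0.2454]
eef_rot: [-3.142, 0.0, -0.48]
force: [-0.6, -0.3, -0.1]
grip_width: 0.094
grip_force: 0.0
time_s: 2.05
ee_pos: [0.2989, -0.2337, 0.2458]
eef_rot: [3.141, -0.697, -0.475]
force: [-0.2, -0.9, 1.1]
grip_width: 0.0941
grip_force: 0.0
[[-4.57418327e-01  7.99327172e-01 -3.89672357e-01  2.57662283e-01]
 [-8.89251367e-01 -4.10821105e-01  2.01141805e-01 -2.12005321e-01]
 [ 6.92481876e-04  4.38522625e-01  8.98719883e-01  4.10797192e-01]
 [ 0.00000000e+00  0.00000000e+00  0.00000000e+00  1.00000000e+00]]
```

View pics/w1.png

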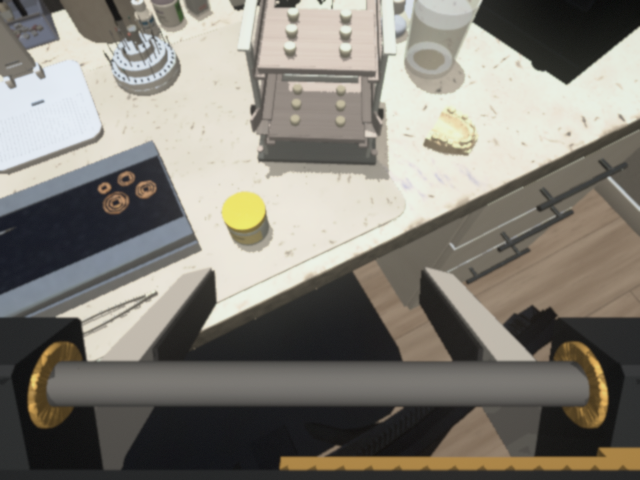

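The view shows the rack mouth: base front corners at about (258,157) and (376,159), guide plates near (255,118) and (381,118), jar at (245,218), model at (452,131). I'll go closer and lower for the rails.

```bash
python3 -m crank '[[0.013,0,0.031,0,0,0],[0.013,0,0.031,0,0,0],[0.013,0,0.031,0,0,0],[0.013,0,0.031,0,0,0],[0,0,0,0,0.15,0],[0,0,0,0,0.15,0],[0,0,0,0,0,0],[0,0,0,0,0,0]]'
python3 - <<'E'
from station import ctrl, eyes
import cv2,pickle
c=eyes.camera("wrist");pickle.dump(c,open("w2.pkl","wb"))
x,y=200,20
cv2.imwrite("pics/w2.png",cv2.resize(c["pixels"][y:y+190,x:x+250],(800,608),interpolation=cv2.INTER_CUBIC)[:600]);print(c["extrinsics"])
E
```

```text
time_s: 2.9
ee_pos: [0.4127, -0.2812, 0.1844]
eef_rot: [-3.106, -0.808, -0.469]
force: [0.3, -0.9, 0.8]
grip_width: 0.094
grip_force: 0.0
[[-0.42841369  0.75751369 -0.49257967  0.35278533]
 [-0.90326561 -0.37347328  0.21125563 -0.25668684]
 [-0.02393631  0.53543508  0.84423713  0.34300615]
 [ 0.          0.          0.          1.        ]]
```

View pics/w2.png

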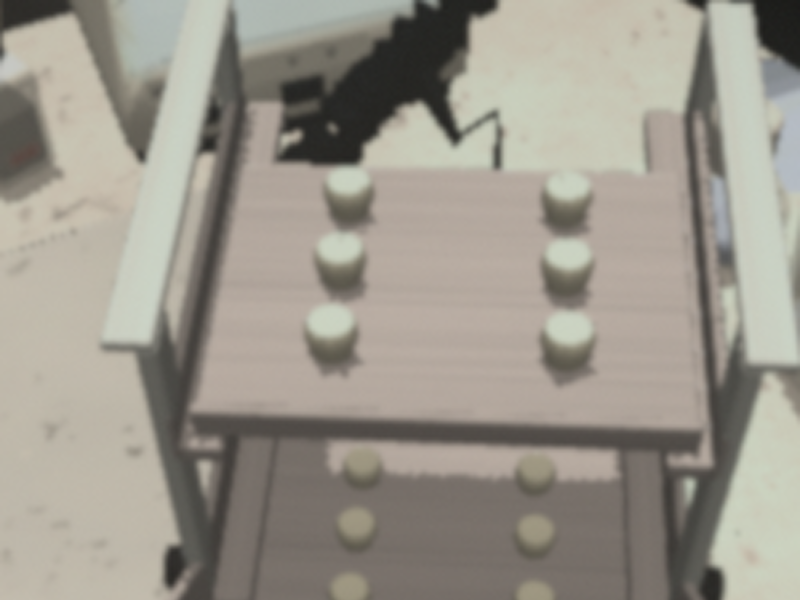

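This shows the top tray's front corners at crop (195,412) and (697,430), and the bar front ends at (130,343) and (773,362). The middle rail front ends sit lower, so I'll crop there.

```bash
python3 - <<'E'
import cv2,pickle
c=pickle.load(open("w2.pkl","rb"))
cv2.imwrite("pics/w2b.png",cv2.resize(c["pixels"][145:295,220:420],(800,600),interpolation=cv2.INTER_CUBIC))
E
```

```text
(no output)
```

View pics/w2b.png

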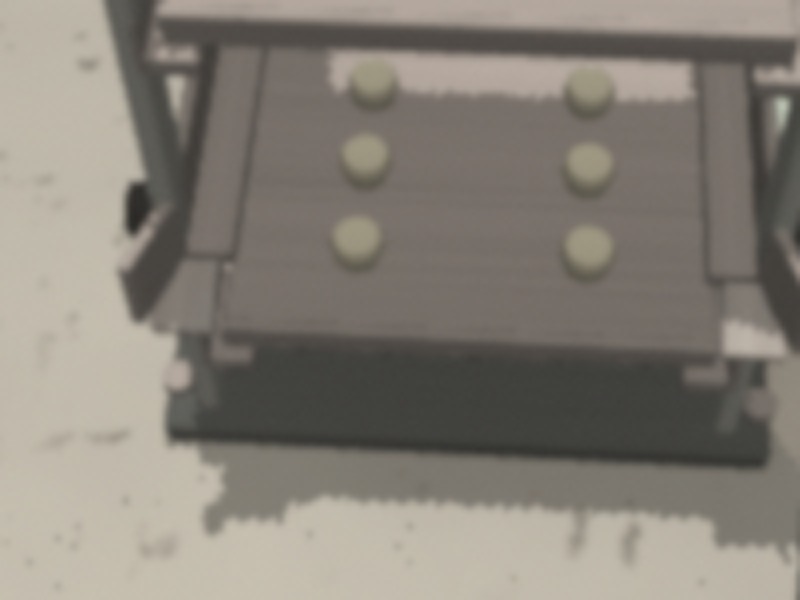

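The middle ledges' front ends are clear: left inner corner at crop (236,258), right inner (709,279), outer (188,255) and (757,279). The lower tray's front corners are at (223,330) and (718,353), and the top tray's at (157,15) and (795,38). All the mouths are flush, so this gives the height.

```bash
python3 - <<'E'
import pickle,numpy as np
from h import *
np.set_printoptions(precision=4,suppress=True)
c=pickle.load(open("w2.pkl","rb"))
B=lambda x,y:(220+(x+.5)/4-.5,145+(y+.5)/4-.5)
A=lambda x,y:(200+(x+.5)/3.2-.5,20+(y+.5)/3.2-.5)
def pair(n,f,l,r,z):
    L=onz(c,*f(*l),z);R=onz(c,*f(*r),z);m=(L+R)/2;v=(L-R)[:2];w=np.linalg.norm(v);print(n,"w %.4f"%w,"mid",m,"yaw %.4f"%(np.arctan2(v[1],v[0])-np.pi/2));return m
pair("low tray",B,(223,330),(718,353),.034)
pair("top tray",A,(195,412),(697,430),.132)
pair("bar front out",A,(103,344),(800,364),.158)
pair("base bottom",B,(168,438),(766,465),.0)
for z in(.07,.074,.078,.080,.082,.086):
    pair("in z=%.3f"%z,B,(236,258),(709,279),z);pair("out",B,(188,255),(757,279),z)
E
```

```text
low tray w 0.1099 mid [ 0.529 -0.351  0.034] yaw -0.5137
top tray w 0.1083 mid [ 0.5305 -0.3512  0.132 ] yaw -0.5143
bar front out w 0.1368 mid [ 0.5242 -0.3482  0.158 ] yaw -0.5084
base bottom w 0.1414 mid [ 0.5212 -0.3465  0.    ] yaw -0.5078
in z=0.070 w 0.0955 mid [ 0.5239 -0.3483  0.07  ] yaw -0.5143
out w 0.1149 mid [ 0.5243 -0.3484  0.07  ] yaw -0.5117
in z=0.074 w 0.0941 mid [ 0.5214 -0.347   0.074 ] yaw -0.5143
out w 0.1132 mid [ 0.5218 -0.347   0.074 ] yaw -0.5117
in z=0.078 w 0.0927 mid [ 0.5189 -0.3457  0.078 ] yaw -0.5143
out w 0.1116 mid [ 0.5193 -0.3457  0.078 ] yaw -0.5117
in z=0.080 w 0.0920 mid [ 0.5177 -0.345   0.08  ] yaw -0.5143
out w 0.1107 mid [ 0.5181 -0.345   0.08  ] yaw -0.5117
in z=0.082 w 0.0913 mid [ 0.5164 -0.3443  0.082 ] yaw -0.5143
out w 0.1099 mid [ 0.5168 -0.3443  0.082 ] yaw -0.5117
in z=0.086 w 0.0899 mid [ 0.5139 -0.343   0.086 ] yaw -0.5143
out w 0.1082 mid [ 0.5143 -0.343   0.086 ] yaw -0.5117
```

The rack is pinned down: lateral position consistent to 0.2 mm over four heights, yaw about -0.512, ledge tops at about 0.070, mouth at about (0.527,-0.350). Now to the tray.

```bash
cat > plan.py <<'E'
import sys,numpy as np
from scipy.spatial.transform import Rotation as R
from station import ctrl
def plan(p,yaw):
    o=ctrl.get_obs();A=R.from_euler('xyz',o["eef_rot"]);B=R.from_euler('xyz',[np.pi,0,yaw]);d=np.array(p)-o["ee_pos"]
    print("t",round(o["time_s"],2),"rotvec",(A.inv()*B).as_rotvec().round(4),"trans(now)",A.inv().apply(d).round(4),"trans(after)",B.inv().apply(d).round(4),"q",np.round(o["qpos"],3))
if __name__=="__main__":
    a=[float(x) for x in sys.argv[1:]];plan(a[:3],a[3])
E
python3 plan.py .32 -.2 .36 -.3
```

```text
t 2.95 rotvec [ 0.0353 -0.8098 -0.1449] trans(now) [ 0.0445 -0.0379 -0.2061] trans(after) [-0.1125 -0.0503 -0.1753] q [-0.81  -0.054  2.231  0.979  0.338  0.376]
```

```bash
python3 -m crank '[[0.009,-0.007,-0.04,0,0,0],[0.009,-0.007,-0.04,0,0,0],[0.009,-0.007,-0.04,0,0,0],[0.009,-0.007,-0.04,0,0,0],[0.009,-0.007,-0.04,0,0,0]]'
python3 -m crank '[[0,0,0,0.006,-0.135,-0.024],[0,0,0,0.006,-0.135,-0.024],[0,0,0,0.006,-0.135,-0.024],[0,0,0,0.006,-0.135,-0.024],[0,0,0,0.006,-0.135,-0.024],[0,0,0,0.006,-0.135,-0.024],[0,0,0,0,0,0]]'
python3 plan.py .40 .38 .33 -.107
```

```text
time_s: 3.45
ee_pos: [0.321, -0.2045, 0.3565]
eef_rot: [-3.11, -0.809, -0.471]
force: [0.8, 0.6, 0.2]
grip_width: 0.0937
grip_force: 0.0
time_s: 4.15
ee_pos: [0.3232, -0.2063, 0.3546]
eef_rot: [3.137, 0.005, -0.305]
force: [0.0, -0.0, -0.3]
grip_width: 0.0939
grip_force: 0.0
t 4.15 rotvec [ 0.0038  0.0051 -0.1984] trans(now) [-0.1029 -0.5823  0.0226] trans(after) [ 0.0138 -0.5911  0.0246] q [-0.66  -0.155  1.717 -0.006  1.582  1.216]
```

```bash
python3 -m crank '[[0,0,0,0,0,-0.1],[0,0,0,0,0,-0.1],[0.001,-0.038,0,0,0,0],[0.001,-0.038,0,0,0,0],[0.001,-0.038,0,0,0,0],[0.001,-0.038,0,0,0,0],[0.001,-0.038,0,0,0,0],[0.001,-0.038,0,0,0,0],[0.001,-0.038,0,0,0,0],[0.001,-0.038,0,0,0,0]]'
python3 -m crank '[[0.001,-0.038,0.003,0,0,0],[0.001,-0.038,0.003,0,0,0],[0.001,-0.038,0.003,0,0,0],[0.001,-0.038,0.003,0,0,0],[0.001,-0.038,0.003,0,0,0],[0.001,-0.038,0.003,0,0,0],[0.001,-0.038,0.003,0,0,0],[0.001,-0.02,0.003,0,0,0],[0,0,0,0,0,0],[0,0,0,0,0,0]]'
python3 - <<'E'
from station import ctrl, eyes
import cv2,pickle
c=eyes.camera("wrist");pickle.dump(c,open("w3.pkl","wb"));cv2.imwrite("pics/w3.png",c["pixels"]);print(c["extrinsics"].round(4))
E
```

```text
time_s: 5.15
ee_pos: [0.3614, 0.0974, 0.3558]
eef_rot: [3.14, -0.008, -0.106]
force: [0.2, 0.5, 0.4]
grip_width: 0.0939
grip_force: 0.0
time_s: 6.15
ee_pos: [0.3986, 0.3799, 0.3317]
eef_rot: [-3.141, -0.005, -0.104]
force: [-0.3, -0.4, -0.7]
grip_width: 0.0943
grip_force: 0.0
[[-1.033e-01  9.665e-01  2.350e-01  4.682e-01]
 [-9.947e-01 -1.004e-01 -2.430e-02  3.726e-01]
 [ 2.000e-04 -2.363e-01  9.717e-01  4.889e-01]
 [ 0.000e+00  0.000e+00  0.000e+00  1.000e+00]]
```

View pics/w3.png

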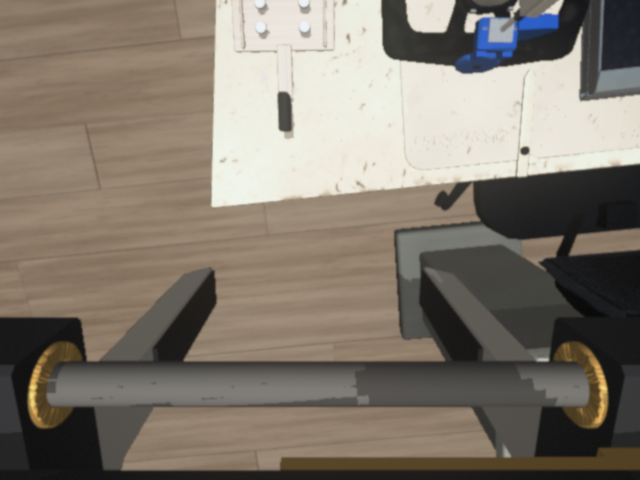

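The wrist view shows the handle as a dark block at (284,112), the tray's front edge at y≈50 between x≈233 and 334, and the articulator's feet at upper right. I'll measure the handle.

```bash
python3 - <<'E'
import pickle,numpy as np,cv2
from h import *
np.set_printoptions(precision=4,suppress=True)
c=pickle.load(open("w3.pkl","rb"));im=c["pixels"]
g=cv2.cvtColor(im,cv2.COLOR_BGR2GRAY)[70:150,262:310]
print(g[15:70:3,10:34])
m=(g<90).astype(np.uint8);cs=cv2.findContours(m,0,2)[0];k=max(cs,key=cv2.contourArea)
b=cv2.boxPoints(cv2.minAreaRect(k))+[262,70];print(b)
for z in(.046,.03):print(z,np.array([onz(c,*p,z)[:2] for p in b]),onz(c,*b.mean(0),z))
for z,p in[(.004,(233,50.5)),(.004,(334,49.5)),(.002,(285,50))]:print(onz(c,*p,z))
t=pickle.load(open("c0.pkl","rb"))
for z in(.046,.0):print("top proj of edge",proj(t["top"],[.493,.399,z]))
E
```

```text
[[236 237 237 236 234 227 221 228 233 232 231 231 232 231 228 228 230 231
  229 214 183 189 219 231]
 [236 236 236 236 234 227 220 227 232 232 231 231 232 231 228 228 230 232
  230 220 207 216 224 228]
 [236 236 236 236 234 223 194 175 174 175 173 172 176 180 192 209 223 230
  230 221 210 220 226 229]
 [237 237 237 236 223 172 112  79  74  76  76  77  78  78  79  89 125 176
  212 219 215 223 230 232]
 [237 237 238 236 223 169 106  77  74  74  76  77  79  78  76  70  71  91
  139 184 206 222 233 236]
 [237 236 236 235 222 168 105  77  75  75  77  78  79  79  75  71  67  72
   98 138 169 200 227 235]
 [237 236 235 234 223 181 117  80  75  76  77  79  79  78  76  71  68  71
   97 155 212 231 235 236]
 [238 237 237 235 226 188 124  82  76  76  77  79  79  79  76  72  69  68
   83 127 187 226 235 236]
 [238 238 238 237 232 207 141  86  76  77  78  79  79  78  76  71  69  68
   81 125 187 227 236 237]
 [238 238 239 238 235 216 149  88  76  76  79  79  78  78  76  72  69  68
   81 124 182 222 235 237]
 [238 238 238 237 234 216 149  88  75  78  78  79  79  78  77  72  69  67
   78 114 162 20
[... 510 characters left out ...]
 237]
 [238 238 238 238 239 239 239 239 238 237 235 224 197 177 173 173 173 174
  175 177 182 204 229 237]
 [238 238 238 238 240 239 239 239 239 239 237 228 202 181 178 178 177 178
  177 179 184 203 227 237]
 [239 239 239 240 240 240 239 238 238 239 239 238 235 229 225 224 223 224
  228 234 236 237 238 239]]
[[279.  93.]
 [290.  93.]
 [290. 130.]
 [279. 130.]]
0.046 [[0.5116 0.4073]
 [0.5105 0.3962]
 [0.4742 0.4005]
 [0.4754 0.4119]] [0.4931 0.404  0.046 ]
0.03 [[0.5132 0.4086]
 [0.512  0.397 ]
 [0.4744 0.4015]
 [0.4756 0.4133]] [0.494  0.4051 0.03  ]
[0.5646 0.4549 0.004 ]
[0.5542 0.3455 0.004 ]
[0.5596 0.3987 0.002 ]
top proj of edge [181.1946 264.568 ]
top proj of edge [185.3405 265.1625]
```

```bash
python3 plan.py .4935 .405 .033 -.098
```

```text
t 6.2 rotvec [-0.0009 -0.0049 -0.0055] trans(now) [ 0.0903 -0.0348  0.2994] trans(after) [ 0.092  -0.0345  0.2989] q [ 0.696  0.243  1.354 -0.003  1.541  2.37 ]
```

```bash
python3 -m crank '[[0.023,-0.009,0,0,-0.005,-0.006],[0.023,-0.009,0.01,0,0,0],[0.023,-0.009,0.02,0,0,0],[0.023,-0.0075,0.03,0,0,0],[0,0,0.04,0,0,0],[0,0,0.04,0,0,0],[0,0,0.04,0,0,0],[0,0,0.03,0,0,0],[0,0,0,0,0,0]]' 0.06
python3 plan.py .4935 .405 .033 -.098
```

```text
time_s: 7.1
ee_pos: [0.4917, 0.4042, 0.1179]
eef_rot: [3.138, 0.006, -0.097]
force: [-0.5, 0.4, 0.2]
grip_width: 0.0603
grip_force: 0.0
t 7.1 rotvec [0.0036 0.0062 0.001 ] trans(now) [ 0.0022 -0.0013  0.0848] trans(after) [ 0.0017 -0.001   0.0849] q [6.300e-01 5.950e-01 1.361e+00 2.000e-03 1.193e+00 2.297e+00]
```

```bash
python3 -m crank '[[0.002,-0.001,0.025,0,0,0],[0,0,0.025,0,0,0],[0,0,0.02,0,0,0],[0,0,0.013,0,0,0],[0,0,0,0,0,0],[0,0,0,0,0,0]]'
python3 -m crank '[[0,0,0,0,0,0],[0,0,0,0,0,0],[0,0,0,0,0,0],[0,0,0,0,0,0],[0,0,0,0,0,0],[0,0,0,0,0,0],[0,0,0,0,0,0],[0,0,0,0,0,0]]' 0.0 40
python3 plan.py .4935 .405 .033 -.098
```

```text
time_s: 7.7
ee_pos: [0.4952, 0.4075, 0.0397]
eef_rot: [-3.14, 0.001, -0.095]
force: [-0.0, -0.6, -0.1]
grip_width: 0.0597
grip_force: 0.0
time_s: 8.5
ee_pos: [0.4943, 0.4072, 0.0379]
eef_rot: [-3.141, 0.003, -0.095]
force: [-0.4, -0.2, 0.3]
grip_width: 0.0115
grip_force: 40.0
t 8.5 rotvec [-0.0004  0.0031  0.0031] trans(now) [-0.0006  0.0023  0.0049] trans(after) [-0.0006  0.0023  0.0049] q [0.631 0.699 1.396 0.003 1.049 2.295]
```

```bash
python3 -m crank '[[0,0,0,0,0,0],[0,0,-0.002,0,0,0],[0,0,-0.006,0,0,0],[-0.005,0,-0.012,0,0,0],[-0.01,0,-0.015,0,0,0],[-0.015,0,-0.015,0,0,0],[-0.015,0,-0.015,0,0,0],[-0.01,0,-0.01,0,0,0],[0,0,0,0,0,0],[0,0,0,0,0,0]]' 0.0 60
python3 - <<'E'
from station import ctrl, eyes
import cv2,pickle
o=ctrl.get_obs();print(o["force"],o["moment"],o["grip_width"])
c=eyes.camera("wrist");pickle.dump(c,open("w4.pkl","wb"));cv2.imwrite("pics/w4.png",c["pixels"]);print(c["extrinsics"].round(4))
E
```

```text
time_s: 9.5
ee_pos: [0.44, 0.4124, 0.1132]
eef_rot: [-3.141, 0.003, -0.095]
force: [0.4, -0.2, -3.4]
grip_width: 0.0115
grip_force: 60.0
[ 0.37751149 -0.15901653 -3.40683402] [ 0.05241322  0.30900092 -0.00514608] 0.011454241903224905
[[-9.450e-02  9.655e-01  2.428e-01  5.109e-01]
 [-9.955e-01 -9.160e-02 -2.320e-02  4.055e-01]
 [-2.000e-04 -2.439e-01  9.698e-01  2.698e-01]
 [ 0.000e+00  0.000e+00  0.000e+00  1.000e+00]]
```

View pics/w4.png

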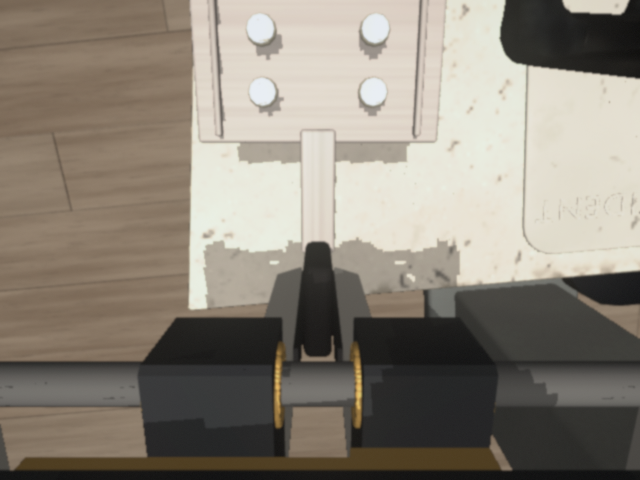

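The tray is held and off the table. Its front corners are at (198,141) and (438,141). I'll check its height and position from the width.

```bash
python3 - <<'E'
import pickle,numpy as np
from h import *
from station import ctrl
from scipy.spatial.transform import Rotation as R
c=pickle.load(open("w4.pkl","rb"));o=ctrl.get_obs();T=R.from_euler('xyz',o["eef_rot"])
for z in(.068,.073,.079):
    L=onz(c,198,141.5,z);Q=onz(c,438,141.5,z);f=lambda P:T.inv().apply(P-o["ee_pos"]).round(4)
    print(z,np.linalg.norm(L-Q).round(4),f(L),f(Q))
# crowns rows: tops 20mm above underside
for p in((261,26),(262,90),(375,26),(373,90)):print(T.inv().apply(onz(c,*p,.095)-o["ee_pos"]).round(4))
E
python3 plan.py .33 .30 .385 -.2
```

```text
0.068 0.1143 [ 0.0658 -0.057   0.0444] [0.0658 0.0573 0.0444]
0.073 0.1115 [ 0.0659 -0.0556  0.0394] [0.066  0.0559 0.0394]
0.079 0.1081 [ 0.0661 -0.0539  0.0334] [0.0661 0.0542 0.0334]
[ 0.1101 -0.022   0.0172]
[ 0.0866 -0.0223  0.0173]
[0.1101 0.0221 0.0172]
[0.0866 0.0221 0.0173]
t 9.55 rotvec [-0.      0.0033  0.105 ] trans(now) [-0.0998  0.1221 -0.2721] trans(after) [-0.0856  0.1318 -0.2724] q [0.691 0.529 1.478 0.003 1.137 2.356]
```

The grip looks right: the plate front is 66 mm ahead of the TCP and centred to 0.2 mm. Now carry it, retracting and lifting first and then swinging across.

```bash
python3 -m crank '[[-0.004,0,-0.01,0,0,0],[-0.009,0,-0.02,0,0,0],[-0.01,0,-0.03,0,0,0],[-0.01,0,-0.035,0,0,0],[-0.01,0,-0.035,0,0,0],[-0.01,0,-0.035,0,0,0],[-0.01,0,-0.035,0,0,0],[-0.01,0,-0.03,0,0,0],[-0.009,0,-0.02,0,0,0],[-0.004,0,-0.01,0,0,0]]'
python3 -m crank '[[0,0.01,0,0,0,0],[0,0.02,0,0,0,0],[0,0.03,0,0,0,0],[0,0.03,0,0,0,0],[0,0.03,0,0,0,0],[0,0.03,0,0,0,0],[0,0.03,0,0,0,0],[0,0.03,0,0,0,0],[0,0.03,0,0,0,0],[0,0.03,0,0,0,0]]'
python3 plan.py .33 -.21 .385 -.512
```

```text
time_s: 10.55
ee_pos: [0.3546, 0.4204, 0.3755]
eef_rot: [-3.139, 0.001, -0.095]
force: [0.5, 0.3, -2.3]
grip_width: 0.0116
grip_force: 60.0
time_s: 11.55
ee_pos: [0.3288, 0.1497, 0.3717]
eef_rot: [3.141, 0.005, -0.095]
force: [1.4, -0.2, -3.1]
grip_width: 0.0115
grip_force: 60.0
t 11.55 rotvec [0.0015 0.0045 0.4167] trans(now) [ 0.0353  0.358  -0.0133] trans(after) [ 0.1773  0.313  -0.0133] q [ 3.250e-01 -2.100e-01  1.725e+00  1.000e-03  1.631e+00  1.991e+00]
```

```bash
python3 -m crank '[[0.004,0.03,0,0,0,0],[0.004,0.03,0,0,0,0],[0.004,0.03,0,0,0,0],[0.004,0.03,0,0,0,0],[0.004,0.03,0,0,0,0],[0.004,0.03,0,0,0,0],[0.004,0.03,0,0,0,0],[0.004,0.03,0,0,0,0],[0.004,0.02,0,0,0,0],[0,0.01,0,0,0,0]]'
python3 -m crank '[[0,0,0,0,0,0.03],[0,0,0,0,0,0.06],[0,0,0,0,0,0.08],[0,0,0,0,0,0.08],[0,0,0,0,0,0.08],[0,0,0,0,0,0.06],[0,0,0,0,0,0.027],[0,0,0,0,0,0]]'
python3 plan.py .3555 -.2534 .20 -.512
```

```text
time_s: 12.55
ee_pos: [0.339, -0.1223, 0.3714]
eef_rot: [-3.14, 0.006, -0.097]
force: [-0.3, 0.4, -3.2]
grip_width: 0.0116
grip_force: 60.0
time_s: 13.35
ee_pos: [0.3394, -0.1205, 0.3724]
eef_rot: [3.141, 0.004, -0.512]
force: [0.3, 0.2, -3.0]
grip_width: 0.0117
grip_force: 60.0
t 13.35 rotvec [0.0007 0.0037 0.0005] trans(now) [0.0798 0.1079 0.1722] trans(after) [0.0792 0.108  0.1724] q [-0.443 -0.214  1.726 -0.     1.633  1.64 ]
```

```bash
python3 -m crank '[[0.008,0.011,0.01,0,0,0],[0.01,0.015,0.02,0,0,0],[0.011,0.015,0.025,0,0,0],[0.011,0.015,0.025,0,0,0],[0.011,0.015,0.025,0,0,0],[0.011,0.015,0.025,0,0,0],[0.01,0.014,0.025,0,0,0],[0.007,0.008,0.017,0,0,0],[0,0,0,0,0,0],[0,0,0,0,0,0]]'
python3 plan.py .3555 -.2534 .12 -.512
python3 - <<'E'
from station import ctrl, eyes
import cv2,pickle
c=eyes.camera("wrist");pickle.dump(c,open("w5.pkl","wb"));cv2.imwrite("pics/w5.png",c["pixels"]);print(c["extrinsics"].round(4))
E
```

```text
time_s: 14.35
ee_pos: [0.3551, -0.2531, 0.201]
eef_rot: [3.141, 0.003, -0.511]
force: [0.4, -0.9, -2.8]
grip_width: 0.0116
grip_force: 60.0
t 14.35 rotvec [0.0005 0.0034 0.0007] trans(now) [0.0008 0.     0.081 ] trans(after) [0.0005 0.0001 0.081 ] q [-7.030e-01  7.200e-02  1.856e+00 -1.000e-03  1.217e+00  1.380e+00]
[[-0.4892  0.8456  0.2136  0.4175]
 [-0.8721 -0.4746 -0.1187 -0.2876]
 [ 0.001  -0.2443  0.9697  0.3577]
 [ 0.      0.      0.      1.    ]]
```

View pics/w5.png

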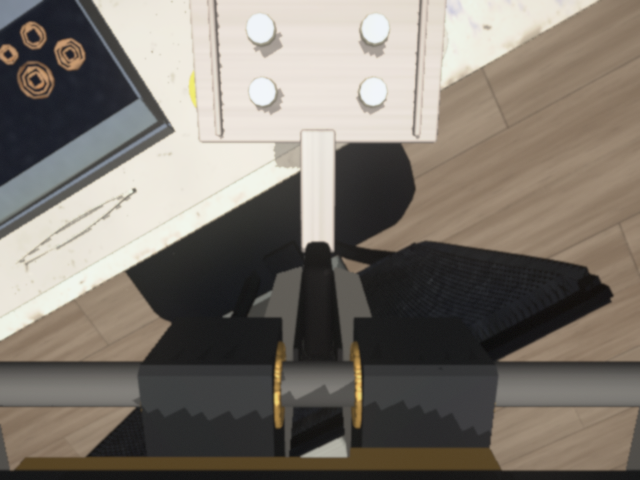

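The tray is unchanged in the grip: front corners at the same pixels, (198,141) and (438,141), so no slip. The jar's yellow lid shows just left of the plate, well below it. Now descend and enter.

```bash
python3 -m crank '[[0,0,0.01,0,0,0],[0,0,0.02,0,0,0],[0,0,0.025,0,0,0],[0,0,0.017,0,0,0],[0,0,0.007,0,0,0],[0,0,0,0,0,0],[0,0,0,0,0,0]]'
python3 -m crank '[[0.005,0,0,0,0,0],[0.01,0,0,0,0,0],[0.01,0,0,0,0,0],[0.01,0,0,0,0,0],[0.005,0,0,0,0,0],[0.004,0,0,0,0,0],[0.004,0,0,0,0,0],[0.004,0,0,0,0,0],[0,0,0,0,0,0]]'
python3 plan.py .3555 -.2534 .12 -.512
```

```text
time_s: 15.1
ee_pos: [0.3553, -0.2535, 0.1226]
eef_rot: [3.141, 0.002, -0.512]
force: [-0.9, -1.0, -1.9]
grip_width: 0.0117
grip_force: 60.0
time_s: 16.0
ee_pos: [0.4005, -0.2789, 0.1216]
eef_rot: [3.141, 0.003, -0.512]
force: [0.4, -0.9, -3.0]
grip_width: 0.0112
grip_force: 60.0
t 16.0 rotvec [0.0006 0.0028 0.0001] trans(now) [-0.0517 -0.0002  0.0017] trans(after) [-0.0517 -0.0002  0.0016] q [-6.830e-01  2.860e-01  1.806e+00 -1.000e-03  1.053e+00  1.400e+00]
```

```bash
python3 -m crank '[[0.004,0,0,0,0,0],[0.005,0,0,0,0,0],[0.005,0,0,0,0,0],[0.005,0,0,0,0,0],[0.005,0,0,0,0,0],[0.004,0,0,0,0,0],[0,0,0,0,0,0]]'
python3 -m crank '[[0.004,0,0,0,0,0],[0.005,0,0,0,0,0],[0.004,0,0,0,0,0],[0.003,0,0,0,0,0],[0,0,0,0,0,0],[0,0,0,0,0,0]]'
python3 - <<'E'
from station import ctrl,eyes
import pickle,cv2
o=ctrl.get_obs();print(o["force"],o["moment"],o["ee_pos"])
d={n:eyes.camera(n) for n in("wrist","side")};pickle.dump(d,open("w6.pkl","wb"))
E
```

```text
time_s: 16.7
ee_pos: [0.425, -0.2927, 0.1214]
eef_rot: [3.141, 0.003, -0.512]
force: [0.1, -0.8, -3.0]
grip_width: 0.0118
grip_force: 60.0
time_s: 17.3
ee_pos: [0.4386, -0.3003, 0.1213]
eef_rot: [3.141, 0.003, -0.512]
force: [0.5, 0.0, -3.6]
grip_width: 0.0115
grip_force: 60.0
[ 0.49559932  0.04741904 -3.64795493] [0.18109754 0.26289249 0.01923817] [ 0.43856551 -0.30027508  0.12134784]
```

```bash
python3 -m crank '[[0,0,0.001,0,0,0],[0,0,0.001,0,0,0],[0,0,0.001,0,0,0],[0,0,0.001,0,0,0],[0,0,0,0,0,0],[0,0,0,0,0,0]]' | grep -E "ee_pos|force"
python3 -m crank '[[0,0,0.001,0,0,0],[0,0,0.001,0,0,0],[0,0,0.001,0,0,0],[0,0,0,0,0,0],[0,0,0,0,0,0]]'| grep -E "ee_pos|force"
python3 -m crank '[[0,0,0.001,0,0,0],[0,0,0.001,0,0,0],[0,0,0,0,0,0],[0,0,0,0,0,0]]'| grep -E "ee_pos|force"; python3 -c "
from station import ctrl;print(ctrl.get_obs()['moment'])"
```

```text
ee_pos: [0.4386, -0.3003, 0.1174]
force: [0.1, -0.3, -2.9]
grip_force: 60.0
ee_pos: [0.4386, -0.3003, 0.1144]
force: [0.3, 0.3, -2.6]
grip_force: 60.0
ee_pos: [0.4386, -0.3003, 0.1124]
force: [-0.2, 0.0, -2.6]
grip_force: 60.0
[0.24542735 0.21726976 0.0255817 ]
```

```bash
cat > m.py <<'E'
from station import ctrl
import numpy as np
o=ctrl.get_obs();c,s=np.cos(-.512),np.sin(-.512);f=o["force"];m=o["moment"];p=o["ee_pos"]
print("t %.2f"%o["time_s"],"F ax %.2f lat %.2f z %.2f"%(c*f[0]+s*f[1],-s*f[0]+c*f[1],f[2]),"Mpitch %.3f"%(-s*m[0]+c*m[1]),"axial %.4f lat %.4f z %.4f"%(c*p[0]+s*p[1],-s*p[0]+c*p[1],p[2]),"grip",round(o["grip_width"],4),np.round(o["eef_rot"],3))
E
for i in 1; do python3 m.py; python3 -m crank '[[0,0,0.001,0,0,0],[0,0,0,0,0,0]]' >/dev/null; python3 m.py;python3 -m crank '[[0,0,0.001,0,0,0],[0,0,0,0,0,0]]' >/dev/null; python3 m.py;python3 -m crank '[[0,0,0.001,0,0,0],[0,0,0,0,0,0]]' >/dev/null; python3 m.py; done
```

```text
t 18.90 F ax -0.17 lat -0.04 z -2.64 Mpitch 0.310 axial 0.5295 lat -0.0469 z 0.1124 grip 0.0114 [ 3.141e+00  3.000e-03 -5.120e-01]
t 19.10 F ax -3.76 lat -0.99 z 2.94 Mpitch 0.458 axial 0.5296 lat -0.0470 z 0.1117 grip 0.0116 [ 3.141e+00  3.000e-03 -5.120e-01]
t 19.30 F ax -6.85 lat 0.45 z 7.80 Mpitch 0.760 axial 0.5295 lat -0.0469 z 0.1111 grip 0.0117 [ 3.141e+00  2.000e-03 -5.120e-01]
t 19.50 F ax -8.80 lat 1.05 z 10.55 Mpitch 1.013 axial 0.5295 lat -0.0470 z 0.1103 grip 0.0117 [ 3.141e+00  2.000e-03 -5.120e-01]
```

```bash
python3 -m crank '[[0,0,-0.002,0,0,0],[0,0,-0.002,0,0,0],[0,0,0,0,0.015,0],[0,0,0,0,0.015,0],[0,0,0,0,0,0],[0,0,0,0,0,0]]' >/dev/null; python3 m.py
python3 -m crank '[[0,0,0.001,0,0,0],[0,0,0.001,0,0,0],[0,0,0,0,0,0]]' >/dev/null; python3 m.py;python3 -m crank '[[0,0,0.001,0,0,0],[0,0,0,0,0,0]]' >/dev/null; python3 m.py
```

```text
t 20.10 F ax -0.43 lat 0.23 z -2.60 Mpitch 0.354 axial 0.5293 lat -0.0469 z 0.1133 grip 0.0115 [ 3.141 -0.027 -0.512]
t 20.40 F ax -0.49 lat 0.36 z -3.31 Mpitch 0.341 axial 0.5295 lat -0.0469 z 0.1112 grip 0.0116 [ 3.141 -0.027 -0.512]
t 20.60 F ax -0.16 lat 0.29 z -2.58 Mpitch 0.323 axial 0.5295 lat -0.0469 z 0.1103 grip 0.0113 [ 3.141 -0.027 -0.512]
```

```bash
D='[[0,0,0.001,0,0,0],[0,0,0,0,0,0]]'; python3 -m crank '[[0,0,0.001,0,0,0],[0,0,0,0,0,0]]' >/dev/null; python3 m.py;python3 -m crank '[[0,0,0.0007,0,0,0],[0,0,0,0,0,0]]' >/dev/null; python3 m.py;python3 -m crank '[[0,0,0.0007,0,0,0],[0,0,0,0,0,0]]' >/dev/null; python3 m.py
```

```text
t 20.80 F ax -0.10 lat 0.10 z -1.98 Mpitch 0.304 axial 0.5295 lat -0.0469 z 0.1093 grip 0.0115 [ 3.141 -0.027 -0.512]
t 21.00 F ax 0.03 lat 0.50 z -1.73 Mpitch 0.284 axial 0.5296 lat -0.0469 z 0.1087 grip 0.0115 [ 3.141 -0.027 -0.512]
t 21.20 F ax -2.63 lat 0.35 z 1.88 Mpitch 0.489 axial 0.5297 lat -0.0470 z 0.1083 grip 0.0115 [ 3.141 -0.027 -0.512]
```

The drooping nose is confirmed: rotating the nose up 0.03 dropped the contact height by 3.7 mm, which puts the droop at about 0.013 and the ledge at about 0.072. I'll set it level, hover just above the ledges and slide in.

```bash
python3 -m crank '[[0,0,-0.002,0,0,0],[0,0,0,0,-0.013,0],[0,0,0,0,0,0],[0,0,0,0,0,0]]' >/dev/null; python3 m.py
python3 -m crank '[[0.001,0,0,0,0,0],[0.002,0,0,0,0,0],[0.002,0,0,0,0,0],[0.002,0,0,0,0,0],[0.002,0,0,0,0,0],[0.001,0,0,0,0,0],[0,0,0,0,0,0],[0,0,0,0,0,0]]' >/dev/null; python3 m.py
```

```text
t 21.60 F ax -0.05 lat 0.18 z -2.18 Mpitch 0.198 axial 0.5296 lat -0.0469 z 0.1099 grip 0.0111 [ 3.141 -0.014 -0.512]
t 22.40 F ax 0.46 lat -0.19 z -2.58 Mpitch 0.271 axial 0.5395 lat -0.0469 z 0.1102 grip 0.0112 [ 3.141 -0.014 -0.512]
```

```bash
python3 -m crank '[[0.001,0,0,0,0,0],[0.001,0,0,0,0,0],[0.001,0,0,0,0,0],[0.001,0,0,0,0,0],[0,0,0,0,0,0]]' >/dev/null; python3 m.py
python3 -m crank '[[0.0007,0,0,0,0,0],[0.0007,0,0,0,0,0],[0.0006,0,0,0,0,0],[0,0,0,0,0,0]]' >/dev/null; python3 m.py
python3 -m crank '[[0.0005,0,0,0,0,0],[0.0005,0,0,0,0,0],[0,0,0,0,0,0]]' >/dev/null; python3 m.py
```

```text
t 22.90 F ax 0.12 lat -0.68 z -2.66 Mpitch 0.254 axial 0.5437 lat -0.0470 z 0.1102 grip 0.0117 [ 3.141 -0.014 -0.512]
t 23.30 F ax -0.12 lat 0.62 z -2.93 Mpitch 0.331 axial 0.5456 lat -0.0469 z 0.1103 grip 0.0114 [ 3.141 -0.014 -0.512]
t 23.60 F ax 0.64 lat -0.82 z -2.83 Mpitch 0.238 axial 0.5466 lat -0.0470 z 0.1103 grip 0.0117 [ 3.141 -0.014 -0.512]
```

```bash
cat >> m.py <<'E'
import sys
sys.exit(1 if c*f[0]+s*f[1]<-1.8 else 0)
E
python3 -m crank '[[0.0005,0,0,0,0,0],[0.0005,0,0,0,0,0]]' >/dev/null; python3 m.py &&
python3 -m crank '[[0.0005,0,0,0,0,0],[0.0005,0,0,0,0,0]]' >/dev/null; python3 m.py &&
python3 -m crank '[[0.0005,0,0,0,0,0],[0.0005,0,0,0,0,0]]' >/dev/null; python3 m.py &&
python3 -m crank '[[0.0005,0,0,0,0,0],[0.0005,0,0,0,0,0]]' >/dev/null; python3 m.py &&
python3 -m crank '[[0.0005,0,0,0,0,0],[0.0005,0,0,0,0,0]]' >/dev/null; python3 m.py &&
python3 -m crank '[[0.0005,0,0,0,0,0],[0.0005,0,0,0,0,0]]' >/dev/null; python3 m.py &&
python3 -m crank '[[0.0005,0,0,0,0,0],[0.0005,0,0,0,0,0]]' >/dev/null; python3 m.py &&
python3 -m crank '[[0.0005,0,0,0,0,0],[0.0005,0,0,0,0,0]]' >/dev/null; python3 m.py
```

```text
t 23.80 F ax -0.67 lat 0.33 z -2.33 Mpitch 0.301 axial 0.5476 lat -0.0470 z 0.1103 grip 0.0119 [ 3.141 -0.014 -0.512]
t 24.00 F ax -0.59 lat -0.12 z -1.22 Mpitch 0.331 axial 0.5486 lat -0.0469 z 0.1103 grip 0.0114 [ 3.141 -0.014 -0.512]
t 24.20 F ax -0.77 lat -0.15 z -1.75 Mpitch 0.344 axial 0.5496 lat -0.0469 z 0.1103 grip 0.0116 [ 3.141 -0.014 -0.512]
t 24.40 F ax 0.12 lat 0.36 z -0.85 Mpitch 0.405 axial 0.5506 lat -0.0469 z 0.1104 grip 0.0115 [ 3.141 -0.014 -0.512]
t 24.60 F ax -0.11 lat 0.43 z -1.40 Mpitch 0.362 axial 0.5516 lat -0.0469 z 0.1104 grip 0.0117 [ 3.141 -0.014 -0.512]
t 24.80 F ax -0.92 lat 0.70 z -1.18 Mpitch 0.370 axial 0.5526 lat -0.0469 z 0.1104 grip 0.0113 [ 3.141 -0.014 -0.512]
t 25.00 F ax -1.11 lat 0.41 z -1.15 Mpitch 0.397 axial 0.5536 lat -0.0469 z 0.1104 grip 0.0118 [ 3.141 -0.014 -0.512]
t 25.20 F ax -1.05 lat 0.03 z -2.40 Mpitch 0.425 axial 0.5546 lat -0.0469 z 0.1104 grip 0.0116 [ 3.141 -0.014 -0.512]
```

```bash
sed -i 's/-1.8/-2.0/' m.py
python3 -m crank '[[0.0005,0,0,0,0,0],[0.0005,0,0,0,0,0]]' >/dev/null; python3 m.py &&
python3 -m crank '[[0.0005,0,0,0,0,0],[0.0005,0,0,0,0,0]]' >/dev/null; python3 m.py &&
python3 -m crank '[[0.0005,0,0,0,0,0],[0.0005,0,0,0,0,0]]' >/dev/null; python3 m.py &&
python3 -m crank '[[0.0005,0,0,0,0,0],[0.0005,0,0,0,0,0]]' >/dev/null; python3 m.py &&
python3 -m crank '[[0.0005,0,0,0,0,0],[0.0005,0,0,0,0,0]]' >/dev/null; python3 m.py &&
python3 -m crank '[[0.0005,0,0,0,0,0],[0.0005,0,0,0,0,0]]' >/dev/null; python3 m.py &&
python3 -m crank '[[0.0005,0,0,0,0,0],[0.0005,0,0,0,0,0]]' >/dev/null; python3 m.py &&
python3 -m crank '[[0.0005,0,0,0,0,0],[0.0005,0,0,0,0,0]]' >/dev/null; python3 m.py &&
python3 -m crank '[[0.0005,0,0,0,0,0],[0.0005,0,0,0,0,0]]' >/dev/null; python3 m.py &&
python3 -m crank '[[0.0005,0,0,0,0,0],[0.0005,0,0,0,0,0]]' >/dev/null; python3 m.py
```

```text
t 25.40 F ax -1.05 lat -0.73 z -2.31 Mpitch 0.388 axial 0.5556 lat -0.0469 z 0.1104 grip 0.0113 [ 3.141 -0.014 -0.512]
t 25.60 F ax -1.18 lat 0.84 z -1.05 Mpitch 0.470 axial 0.5566 lat -0.0469 z 0.1104 grip 0.0117 [ 3.141 -0.014 -0.512]
t 25.80 F ax -1.18 lat 0.54 z -1.01 Mpitch 0.427 axial 0.5576 lat -0.0469 z 0.1104 grip 0.0117 [ 3.141 -0.014 -0.512]
t 26.00 F ax -0.87 lat -0.17 z -1.30 Mpitch 0.465 axial 0.5586 lat -0.0469 z 0.1105 grip 0.0116 [ 3.141 -0.014 -0.512]
t 26.20 F ax -0.52 lat 0.82 z -1.06 Mpitch 0.480 axial 0.5596 lat -0.0469 z 0.1105 grip 0.0117 [ 3.141 -0.014 -0.512]
t 26.40 F ax -0.89 lat 0.09 z 0.34 Mpitch 0.443 axial 0.5606 lat -0.0469 z 0.1105 grip 0.0114 [ 3.141 -0.014 -0.512]
t 26.60 F ax -1.40 lat -0.91 z -0.64 Mpitch 0.466 axial 0.5616 lat -0.0469 z 0.1105 grip 0.0113 [ 3.141 -0.014 -0.512]
t 26.80 F ax -2.11 lat -0.46 z -0.09 Mpitch 0.505 axial 0.5626 lat -0.0469 z 0.1105 grip 0.0114 [ 3.141 -0.014 -0.512]
t 26.80 F ax -2.11 lat -0.46 z -0.09 Mpitch 0.505 axial 0.5626 lat -0.0469 z 0.1105 grip 0.0114 [ 3.141 -0.014 -0.512]
t 26.80 F ax -2.11 lat -0.46 z -0.09 Mpitch 0.505 axial 0.5626 lat -0.0469 z 0.1105 grip 0.0114 [ 3.141 -0.014 -0.512]
```

```bash
python3 -m crank '[[0,0,-0.0004,0,0,0],[0,0,0,0,0,0]]' >/dev/null; python3 m.py &&
python3 -m crank '[[0.0005,0,0,0,0,0],[0.0005,0,0,0,0,0]]' >/dev/null; python3 m.py &&
python3 -m crank '[[0.0005,0,0,0,0,0],[0.0005,0,0,0,0,0]]' >/dev/null; python3 m.py &&
python3 -m crank '[[0.0005,0,0,0,0,0],[0.0005,0,0,0,0,0]]' >/dev/null; python3 m.py &&
python3 -m crank '[[0.0005,0,0,0,0,0],[0.0005,0,0,0,0,0]]' >/dev/null; python3 m.py &&
python3 -m crank '[[0.0005,0,0,0,0,0],[0.0005,0,0,0,0,0]]' >/dev/null; python3 m.py &&
python3 -m crank '[[0.0005,0,0,0,0,0],[0.0005,0,0,0,0,0]]' >/dev/null; python3 m.py &&
python3 -m crank '[[0.0005,0,0,0,0,0],[0.0005,0,0,0,0,0]]' >/dev/null; python3 m.py &&
python3 -m crank '[[0.0005,0,0,0,0,0],[0.0005,0,0,0,0,0]]' >/dev/null; python3 m.py &&
python3 -m crank '[[0.0005,0,0,0,0,0],[0.0005,0,0,0,0,0]]' >/dev/null; python3 m.py &&
python3 -m crank '[[0.0005,0,0,0,0,0],[0.0005,0,0,0,0,0]]' >/dev/null; python3 m.py
```

```text
t 27.00 F ax -0.49 lat -0.33 z -3.48 Mpitch 0.274 axial 0.5626 lat -0.0469 z 0.1108 grip 0.0115 [ 3.141 -0.014 -0.512]
t 27.20 F ax -0.62 lat 0.67 z -2.76 Mpitch 0.346 axial 0.5636 lat -0.0469 z 0.1108 grip 0.0114 [ 3.141 -0.014 -0.512]
t 27.40 F ax 0.35 lat -0.64 z -3.29 Mpitch 0.325 axial 0.5646 lat -0.0469 z 0.1109 grip 0.0118 [ 3.141 -0.014 -0.512]
t 27.60 F ax 0.25 lat 0.18 z -2.85 Mpitch 0.326 axial 0.5656 lat -0.0469 z 0.1109 grip 0.0114 [ 3.141 -0.014 -0.512]
t 27.80 F ax 0.62 lat -0.37 z -2.59 Mpitch 0.277 axial 0.5666 lat -0.0469 z 0.1110 grip 0.0119 [ 3.141 -0.014 -0.512]
t 28.00 F ax 0.17 lat -0.40 z -2.92 Mpitch 0.322 axial 0.5676 lat -0.0470 z 0.1110 grip 0.0117 [ 3.141 -0.014 -0.512]
t 28.20 F ax 0.75 lat 0.15 z -3.22 Mpitch 0.328 axial 0.5686 lat -0.0469 z 0.1110 grip 0.0117 [ 3.141 -0.014 -0.512]
t 28.40 F ax -0.62 lat -0.01 z -3.15 Mpitch 0.282 axial 0.5696 lat -0.0469 z 0.1110 grip 0.0116 [ 3.141 -0.014 -0.512]
t 28.60 F ax 0.76 lat -0.02 z -2.93 Mpitch 0.316 axial 0.5706 lat -0.0469 z 0.1110 grip 0.0115 [ 3.141 -0.014 -0.512]
t 28.80 F ax -0.13 lat -0.20 z -2.09 Mpitch 0.272 axial 0.5716 lat -0.0469 z 0.1110 grip 0.0113 [ 3.141 -0.014 -0.512]
t 29.00 F ax -0.45 lat 0.57 z -2.35 Mpitch 0.290 axial 0.5726 lat -0.0469 z 0.1110 grip 0.0114 [ 3.141 -0.014 -0.512]
```

```bash

python3 -m crank '[[0.0005,0,0,0,0,0],[0.0005,0,0,0,0,0]]' >/dev/null; python3 m.py &&
python3 -m crank '[[0.0005,0,0,0,0,0],[0.0005,0,0,0,0,0]]' >/dev/null; python3 m.py &&
python3 -m crank '[[0.0005,0,0,0,0,0],[0.0005,0,0,0,0,0]]' >/dev/null; python3 m.py &&
python3 -m crank '[[0.0005,0,0,0,0,0],[0.0005,0,0,0,0,0]]' >/dev/null; python3 m.py &&
python3 -m crank '[[0.0005,0,0,0,0,0],[0.0005,0,0,0,0,0]]' >/dev/null; python3 m.py &&
python3 -m crank '[[0.0005,0,0,0,0,0],[0.0005,0,0,0,0,0]]' >/dev/null; python3 m.py &&
python3 -m crank '[[0.0005,0,0,0,0,0],[0.0005,0,0,0,0,0]]' >/dev/null; python3 m.py &&
python3 -m crank '[[0.0005,0,0,0,0,0],[0.0005,0,0,0,0,0]]' >/dev/null; python3 m.py &&
python3 -m crank '[[0.0005,0,0,0,0,0],[0.0005,0,0,0,0,0]]' >/dev/null; python3 m.py &&
python3 -m crank '[[0.0005,0,0,0,0,0],[0.0005,0,0,0,0,0]]' >/dev/null; python3 m.py
```

```text
t 29.20 F ax 0.06 lat 0.07 z -3.16 Mpitch 0.264 axial 0.5736 lat -0.0469 z 0.1111 grip 0.0116 [ 3.141 -0.014 -0.512]
t 29.40 F ax -0.35 lat 0.42 z -2.72 Mpitch 0.357 axial 0.5746 lat -0.0469 z 0.1111 grip 0.0115 [ 3.141 -0.014 -0.512]
t 29.60 F ax -1.52 lat 0.84 z -3.11 Mpitch 0.597 axial 0.5755 lat -0.0469 z 0.1111 grip 0.0116 [ 3.141 -0.014 -0.512]
t 29.80 F ax -5.11 lat 0.58 z -0.80 Mpitch 1.041 axial 0.5763 lat -0.0469 z 0.1110 grip 0.0119 [ 3.141 -0.013 -0.512]
t 29.80 F ax -5.11 lat 0.58 z -0.80 Mpitch 1.041 axial 0.5763 lat -0.0469 z 0.1110 grip 0.0119 [ 3.141 -0.013 -0.512]
t 29.80 F ax -5.11 lat 0.58 z -0.80 Mpitch 1.041 axial 0.5763 lat -0.0469 z 0.1110 grip 0.0119 [ 3.141 -0.013 -0.512]
t 29.80 F ax -5.11 lat 0.58 z -0.80 Mpitch 1.041 axial 0.5763 lat -0.0469 z 0.1110 grip 0.0119 [ 3.141 -0.013 -0.512]
t 29.80 F ax -5.11 lat 0.58 z -0.80 Mpitch 1.041 axial 0.5763 lat -0.0469 z 0.1110 grip 0.0119 [ 3.141 -0.013 -0.512]
t 29.80 F ax -5.11 lat 0.58 z -0.80 Mpitch 1.041 axial 0.5763 lat -0.0469 z 0.1110 grip 0.0119 [ 3.141 -0.013 -0.512]
t 29.80 F ax -5.11 lat 0.58 z -0.80 Mpitch 1.041 axial 0.5763 lat -0.0469 z 0.1110 grip 0.0119 [ 3.141 -0.013 -0.512]
```

The stop is felt: contact began at about axial 0.575 and it now reads 5 N.

```bash

python3 -m crank '[[0.0002,0,0,0,0,0],[0,0,0,0,0,0]]' >/dev/null; python3 m.py
python3 -m crank '[[0.0002,0,0,0,0,0],[0,0,0,0,0,0]]' >/dev/null; python3 m.py
```

```text
t 30.00 F ax -5.70 lat -0.85 z -1.66 Mpitch 1.139 axial 0.5765 lat -0.0469 z 0.1110 grip 0.0117 [ 3.141 -0.013 -0.512]
t 30.20 F ax -5.39 lat 0.43 z -1.03 Mpitch 1.135 axial 0.5766 lat -0.0469 z 0.1110 grip 0.0117 [ 3.141 -0.013 -0.512]
```

```bash

python3 -m crank '[[0.0003,0,0,0,0,0],[0,0,0,0,0,0],[0,0,0,0,0,0]]' >/dev/null; python3 m.py
python3 -m crank '[[0,0,0,0,0,0]]' >/dev/null; python3 m.py
python3 -m crank '[[0,0,0,0,0,0]]' >/dev/null; python3 m.py
```

```text
t 30.50 F ax -6.79 lat 0.25 z 0.64 Mpitch 1.371 axial 0.5768 lat -0.0469 z 0.1110 grip 0.0114 [ 3.141 -0.013 -0.512]
t 30.60 F ax -7.98 lat 0.07 z -0.52 Mpitch 1.280 axial 0.5768 lat -0.0469 z 0.1110 grip 0.0115 [ 3.141 -0.013 -0.512]
t 30.70 F ax -6.67 lat 0.31 z -1.33 Mpitch 1.369 axial 0.5768 lat -0.0469 z 0.1110 grip 0.0117 [ 3.141 -0.013 -0.512]
```

```bash

python3 -m crank '[[-0.0005,0,0,0,0,0],[-0.0005,0,0,0,0,0],[-0.0004,0,0,0,0,0],[0,0,0,0,0,0]]' >/dev/null; python3 m.py
python3 -m crank '[[0,0,0.0005,0,0,0],[0,0,0,0,0,0]]' >/dev/null; python3 m.py
python3 -m crank '[[0,0,0.0003,0,0,0],[0,0,0,0,0,0]]' >/dev/null; python3 m.py
```

```text
t 31.10 F ax -2.78 lat 0.33 z -3.02 Mpitch 0.859 axial 0.5759 lat -0.0469 z 0.1111 grip 0.0117 [ 3.141 -0.014 -0.512]
t 31.30 F ax -3.33 lat 0.15 z -0.99 Mpitch 0.787 axial 0.5760 lat -0.0470 z 0.1106 grip 0.0114 [ 3.141 -0.014 -0.512]
t 31.50 F ax -2.82 lat 0.28 z -0.86 Mpitch 0.699 axial 0.5760 lat -0.0469 z 0.1104 grip 0.0116 [ 3.141 -0.014 -0.512]
```

```bash

python3 -m crank '[[-0.0004,0,0,0,0,0],[-0.0003,0,0,0,0,0],[0,0,0,0,0,0]]' >/dev/null; python3 m.py
python3 -m crank '[[0,0,0.0003,0,0,0],[0,0,0,0,0,0]]' >/dev/null; python3 m.py
```

```text
t 31.80 F ax -1.18 lat 0.51 z -0.54 Mpitch 0.251 axial 0.5754 lat -0.0469 z 0.1104 grip 0.0116 [ 3.141 -0.015 -0.512]
t 32.00 F ax -1.20 lat 0.30 z 1.80 Mpitch 0.346 axial 0.5754 lat -0.0470 z 0.1103 grip 0.0117 [ 3.141 -0.015 -0.512]
```

```bash

python3 -m crank '[[0,0,0,0,0,0],[0,0,0,0,0,0],[0,0,0,0,0,0]]' 0.0 4 | grep grip; python3 m.py
python3 -m crank '[[0,0,0,0,0,0],[0,0,0,0,0,0],[0,0,0,0,0,0],[0,0,0,0,0,0],[0,0,0,0,0,0]]' 0.035 4 | grep grip; python3 m.py
python3 - <<'E'
import pickle
from station import eyes
pickle.dump({n:eyes.camera(n) for n in("wrist","side")},open("w7.pkl","wb"))
E
```

```text
grip_width: 0.0118
grip_force: 4.0
t 32.30 F ax -0.54 lat 0.68 z 3.99 Mpitch 0.163 axial 0.5753 lat -0.0469 z 0.1102 grip 0.0118 [ 3.141 -0.015 -0.512]
grip_width: 0.035
grip_force: 0.0
t 32.80 F ax 0.83 lat -0.06 z -0.38 Mpitch 0.063 axial 0.5751 lat -0.0469 z 0.1099 grip 0.035 [ 3.141 -0.014 -0.512]
```

```bash
python3 - <<'E'
import pickle,cv2,numpy as np
a=cv2.cvtColor(pickle.load(open("w5.pkl","rb"))["pixels"],6);w=pickle.load(open("w7.pkl","rb"))["wrist"];b=cv2.cvtColor(w["pixels"],6)
print(a[225:260:2,317]);print(b[215:270:2,317])
for v in(190,215,260,300,330):print(v,a[v,290:346:2],b[v,290:346:2])
E
```

```text
[228 228 228 227 227 227 227 225 152  44  34  32  32  31  32  30  29  28]
[215 216 215 215 214 214 214 213 213 214 213 213 211 140  52  46  45  46
  44  44  44  43  43  41  42  43  44  48]
190 [ 55  56  55  54  55 117 208 232 234 232 230 228 230 231 228 224 224 226
 228 229 229 214 145  56  47  48  47  45] [163 193 188 161 177 179 197 221 221 219 216 212 217 217 214 208 208 212
 214 216 215 198 156 151 151 151 162 198]
215 [ 46  47  47  46  48 103 198 230 232 230 228 225 228 230 227 222 222 225
 226 227 226 207 119  45  41  43  41  41] [224 224 223 224 222 198 190 217 219 217 213 211 214 216 213 206 206 209
 212 213 212 192 149 152 153 154 177 219]
260 [ 32  32  32  32  32  32  31  32  29  27  27  29  27  29  27  29  28  29
  28  28  44 108 122 117  90  62  83 127] [154 153 153 153 154 153 142  77  43  42  42  42  42  42  42  43  43  42
  42  43  57 133 151 151 151 151 151 151]
300 [94 94 94 92 64 27 23 23 25 29 30 31 32 30 33 30 31 31 30 27 25 24 23 42
 85 94 94 94] [149 150 149 150 150 148 110  39  35  37  39  37  36  38  39  39  39  38
  37  36  34  78 126 140 146 147 148 148]
330 [94 93 78 30 23 21 22 21 26 28 29 29 30 29 29 28 29 29 27 26 26 21 22 23
 25 55 91 93] [141 144 147 148 147 146 125  43  32  34  33  35  35  35  35  34  35  35
  32  31  33  92 146 147 148 148 150 155]
```

The handle edge stayed at row 241 in the wrist picture, so the tray did not move on release. Retract straight up.

```bash

python3 -m crank '[[0,0,-0.003,0,0,0],[0,0,-0.008,0,0,0],[0,0,-0.015,0,0,0],[0,0,-0.02,0,0,0],[0,0,-0.025,0,0,0],[0,0,-0.03,0,0,0],[0,0,-0.02,0,0,0],[0,0,0,0,0,0],[0,0,0,0,0,0]]' | grep -E "ee_pos|^force"; python3 m.py
python3 - <<'E'
import pickle,cv2,numpy as np
from h import *
from station import eyes
w=eyes.camera("wrist");s=eyes.camera("side");pickle.dump((w,s),open("w8.pkl","wb"))
g=cv2.cvtColor(w["pixels"],6)
for z in (.118,):
  c,sn=np.cos(-.512),np.sin(-.512)
  P=lambda ax:np.array([c*ax-sn*-.0468*1, sn*ax+c*-.0468, z])
  print("expected handle top rear/front px",proj(w,P(.5954)),proj(w,P(.5554)))
m=((g<75)).astype(np.uint8);m[:150]=0
u,v=proj(w,P(.5754)).round().astype(int)
n,l,st,ce=cv2.connectedComponentsWithStats(m);
k=l[v,u];print(st[k],ce[k], g[v-40:v+40:2,u])
# side view change of handle between just released and now
a=pickle.load(open("w7.pkl","rb"))["side"]["pixels"]
Q=np.array([P(.5754)[0],P(.5754)[1],.118]);print("side px",proj(s,Q))
E
```

```text
ee_pos: [0.4769, -0.3217, 0.2312]
force: [0.5, -0.7, -0.5]
t 33.80 F ax 0.75 lat -0.40 z -0.53 Mpitch 0.071 axial 0.5733 lat -0.0468 z 0.2312 grip 0.0351 [ 3.141 -0.015 -0.512]
expected handle top rear/front px [317.68521889 209.06131006] [317.66813954 266.68337257]
[310 202  16  62 932] [317.69313305 233.20386266] [218 143  57  54  54  55  59  63  65  66  65  65  65  65  64  64  63  62
  62  58  54  53  53  54  52  52  51  50  49  49  50  48  48  93 151 147
 148 155 157 157]
side px [319.03546479 303.34402135]
```

The handle sits within 2 mm of where I released it (front edge at row 264, 267 expected, centred at column 317.7). The hand is clear and reads no load. Handing in.

```bash
python3 -m crank '[[0,0,0,0,0,0],[0,0,0,0,0,0]]' >/dev/null; python3 -c "
from station import ctrl
print(ctrl.hand_in())"
```

```text
the job is handed in; nothing more can be done
None
```

I slid the crown tray onto the middle rails, pressed it against the sprung stop at about 6.5–7 N (one reading touched 8 N), released it without it shifting, and handed the job in at about 34 s; no verdict was returned, and I did not re-check the plaster model and jar afterwards.

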